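# Lock the sprung flask tilt stand level with its forked key

### The arm

A 7-joint arm with a two-finger parallel gripper is mounted at the origin on the work surface. World frame = base frame: x ahead of the robot, y to its left, z up, the work surface at z = 0. Lengths are in m, angles in rad, forces in N, time in s.
With the tool pointing down it reaches from about 0.4 to 0.85 m from the base axis. Payload 10.4 kg.
Tool frame: the origin (TCP) lies at the very end of the fingers, on their centre line; the grasp point (between the pads) lies 19 mm behind it; z points along the fingers, y is the line along which they close (so a half turn about z gives the same grasp; the last joint's range is limited). The gripper opens to 85 mm and grips with 20 to 120 N. Pads are 22 mm wide; open, the fingers measure 114 mm over their backs; the gripper's body (76 mm by 85 mm) begins 54 mm behind the grasp point. The pads swing forward as they close: fully open they stand 13 mm farther back than shut.
Start: joints at [-1.223, 0.332, -0.065, 1.46, 0.022, 1.35, -0.088], TCP at [0.226, 0.583, 0.231] pointing down, gripper open.
Joint ranges: [-2.6, 2.6], [-0.5, 2.12], [-1.47, 1.34], [0.16, 2.42], [-1.27, 4.41], [0.06, 2.06], [-2.6, 2.6]. Speed limits (rad/s): [2.22, 2.22, 2.79, 2.79, 3.14, 3.14, 3.14].

### API

Orientations are given as a unit quaternion [x, y, z, w].
In Python, from workcell import * gives the robot as it stands.
- The arm moves only by the tool step_arm, never from a script. Its argument "commands" is one flat list of numbers, 7 for each row, row after row: the finger opening in mm, from 0 to 85.4, then the shift along the world's x, y, z as a fraction of full scale, then the turn, a rotation vector about the world's x, y, z as a fraction of full scale. A call has exactly 10 rows; each row is the pose to reach, as a shift and turn from the pose commanded when the call began, turning the shorter way round; what a row does not reach only later rows make up. Full scale, the value 1, is 0.6 m for a shift and pi rad for a turn. A row lasts 1/8 s, in which the tool goes at most 62.5 mm and 10.7 degrees, less where a joint would pass 70% of its speed; a pose out of reach is approached as far as the arm can. A call with a number of a shift or a turn outside -1 to 1 is refused whole. A call with a gripper value outside its range is refused whole. The fingers move at their own pace and stop on an object; "squeeze" is the grip in N (left out, the last holds). Time passes only in rows, so rows that repeat a pose let the fingers close, or fill a call up. It gives the time, the measured TCP pose, the force, the opening and the grip force at its end, in the units of the state.
- get_obs(): the state, without advancing time (a new reading comes with each control period).
- camera(name): name is "scene" or "side" or "wrist"; returns the picture (420x560x3 uint8, red, green, blue); there is no depth.
- camera_params(name): a dict with "mtx" (3x3 intrinsics, pixels), "extrinsics" (4x4, takes a point from world to camera coordinates); the wrist camera has in their place "tool_from_camera" (4x4, takes a point from camera to tool coordinates, whose origin is the TCP and whose axes are the flange's). Camera axes: x right, y down, z forward; pixel columns grow to the right and rows downward; lengths in m; the calibration is good to about 2 mm. A picture is of the moment at which its call begins: read the wrist's pose just before it. camera_params takes no time and is no camera call.
- hand_in(): hands the job in; it is judged then, once.
The state is a dict: "clock": time; "joint_pos": joint angles; "joint_velocities": joint speeds; "tau": joint torques, N m; "position": TCP position; "ee_rot": TCP orientation; "ft_force": force on the tool from outside, world axes, zero at the start; "torque": the same for the moment, N m; "grip_width": opening from 0.0 (shut) to 1.0 (fully open); "grasp_force": force on a finger pad.
Only numpy, scipy, OpenCV 4.12 (cv2) and the standard library are available. Lean on these libraries where they do the work, as an engineer would, in place of code of your own. Each camera call takes 0.05 s, during which the arm holds its last target. There are 200 camera calls.

### The job

Pick up the forked key by its red handle, press the raised front edge of the flask stand's spring-loaded tilt plate down with the key's prongs until the plate lies level on its stop, then keep it down and slide the fork fully home around the brass-headed post, under the head, and let go so that the key alone holds the plate level. Feel your way down and press gently, never harder than about 25 N on the plate or the post, and leave the other things on the bench where they are.

Things in the scene. Friction and masses are not known exactly. Their poses are not given: they have to be found in the camera images.
- key_center (a point): Loose forked key (90 g), flat on the bench: blue metal foot 8 thick, 54 wide (y), x = -14 to +46 (rounded prong tips), and upright red handle 22 (x) by 28 (y), top 60 above the underside. Point: on the handle's axis, 30 above the underside. +x along the prongs, z up. Grip firmly, best closing along x (resists tipping), fingertips 20 or more above the underside.
- key_slot (a point): Point on the key's middle line at x = +28 from the handle's axis, 4 above the underside: the post's axis lies here when the fork is fully home. The open slot between the prongs is 13 wide and runs from its closed end at x = +24 to the tips.
- post_foot (a point): On the stand's white bench slab (fixed, 15 thick), its top face, straight below the post's axis. +x runs from post to hinge; to enter, the key's +x points the same way. In this frame: key handle axis at x = -65 puts the prong tips on the plate's front strips, 9 short of the head; at x = -28 the key is home. Post: neck 8 diameter, brass head 20 diameter and 7 thick.
- stand: White slab 260 x 170 x 15, origin under its centre, 54 along +x from post_foot, same axes. On it stands a frame whose threaded feet are wound out by an unknown u of 0 to 8 mm (unmeasured: feel for it), carrying post and plate. Above post_foot: level plate's upper face 50 + u, head underside 60.5 + u, head top 67.5 + u: the 8 thick fork passes under the head with 2.5 to spare.
- hinge_mark (a point): On the slab's top below the hinge of the black tilt plate, 144 from post_foot along +x. Plate 120 wide, 6 thick; its level front edge is 36 in front (-x) of post_foot. A notch 26 wide, open at the front, 54 deep, clears the post; the prongs straddle it and rest on the yellow patches either side. A clear flask, 33 high, is fixed on the plate from x = +53 to +120 of post_foot.
- plate (a joint): Tilt in rad: 0 = level, hard on its stop; starts at its upper end, about 0.26, the front edge then about 45 higher and 5 nearer the hinge. A spring lifts it: pressing at the front strips takes about 4 to 8 N all the way down, then the force rises steeply at the stop. Locked by the key it rests near 0.02.
- dish: Bystander: white dish 60 diameter, 14 high, beside the stand; origin at its underside's centre.
- spatula: Bystander: lab spatula 160 long, lying near the robot; origin at its underside's centre.
- bottle: Bystander: glass bottle with red cap, 70 diameter, 160 high, far side; origin at its underside's centre.
- tube_rack: Bystander: blue open rack 100 x 200 x 50, on the right; origin at its underside's centre.
- tip_box: Bystander: yellow divided box 90 x 130 x 60, on the left; origin at its underside's centre.
- flask: Bystander: loose clear flask 130 x 80 x 35 with red cap, on the left; origin at its underside's centre.
- beaker: Bystander: glass beaker 70 diameter, 90 high, on the right; origin at its underside's centre.
Mind the look-alikes: they are no part of the job. Of the things like the part that bears key_center, leave any that is brown; of the rest the smaller one is meant.

How it is judged:
On the way, in this order (a step that is already met when the one before it is completed fails the run):
1. the key is lifted off the bench (height (world z) of key_center above 0.06 m), for 0.1 s.
2. the key presses the plate level before the fork is home (value of joint plate below 0.035 rad and contact force between key and plate above 2 N and horizontal distance between key_slot and post_foot above 0.015 m), for 0.05 s.
3. the fork is home around the post with the plate level (value of joint plate below 0.035 rad and horizontal distance between key_slot and post_foot below 0.006 m), for 0.2 s.
At the end, for the whole second after the job is handed in: the plate stays within 0.035 rad of level, held down by the key alone: its slot end within 6 mm of home at the post, key upright within 0.12 rad, pressed on by the plate, at rest and let go (all of step 3 and angle between key_center's own z axis and vertical below 0.12 rad and contact force between key and plate above 1 N and linear speed of key below 0.02 m/s); the robot touches nothing.
It fails at once if the tilt plate is pressed harder than 35 N (contact force between plate and anything else above 35 N).
It fails at once if the post is pushed harder than 35 N (contact force between post and anything else above 35 N).
It fails at once if a bystander is moved more than 30 mm (distance of any of dish, spatula, bottle, tube_rack, tip_box, flask, beaker from where it was at the start of the episode above 0.03 m).
It also fails if it takes over 64 s, if anything falls off the work surface, if the arm or the gripper's body presses on something with over 40 N, if the wrist force passes 120 N, or if a joint passes its speed limit or range.

## Working session

There is one attempt and no reset: what is moved stays moved. The work goes in short steps, Python scripts to look and compute and a tool call to move; the robot and the scene stay as the last step left them, time stands still between calls to the robot, and variables do not carry over. Pictures are saved under pics/ and viewed, at most 10 in all, crops included, and the job is handed in when it is done.

Besides the shell and the picture viewer there is one more tool, called after "Request:" as a command line: name --argument value ..., lists and objects as JSON in quotes. step_arm: Moves the arm, as the interface text tells. Its arguments: {"type":"object","properties":{"commands":{"type":"array","items":{"type":"number"}},"squeeze":{"type":"number"}},"required":["commands"]}

```bash
mkdir -p pics
python3 - <<'E'
from workcell import *
import cv2
o=get_obs();print({k:(np.round(v,3).tolist() if (np:=__import__('numpy')) is not None else 0) for k,v in o.items()})
for n in ("scene","side","wrist"):
    im=camera(n);cv2.imwrite(f"pics/{n}0.png",im[:,:,::-1]);p=camera_params(n)
    print(n,{k:np.round(v,3).tolist() for k,v in p.items()})
E
```

```text
{'clock': 0.0, 'joint_pos': [-1.223, 0.333, -0.065, 1.461, 0.022, 1.35, -0.089], 'joint_velocities': [0.0, -0.001, -0.002, 0.0, -0.0, -0.001, 0.002], 'tau': [-0.001, -62.545, 0.049, -39.16, 0.016, 0.01, -0.0], 'position': [0.226, 0.582, 0.231], 'ee_rot': [0.184, 0.983, -0.001, -0.0], 'ft_force': [-0.164, -0.022, -0.407], 'torque': [-0.043, -0.021, 0.009], 'grasp_force': 0.0, 'grip_width': 1.0}
scene {'mtx': [[379.237, 0.0, 273.438], [0.0, 379.237, 206.551], [0.0, 0.0, 1.0]], 'extrinsics': [[0.809, 0.588, -0.01, -0.476], [0.499, -0.694, -0.519, -0.26], [-0.312, 0.415, -0.855, 1.41], [0.0, 0.0, 0.0, 1.0]]}
side {'mtx': [[535.661, 0.0, 275.436], [0.0, 535.661, 205.01], [0.0, 0.0, 1.0]], 'extrinsics': [[0.956, -0.292, -0.008, -0.528], [-0.157, -0.493, -0.856, 0.167], [0.246, 0.819, -0.518, 1.496], [0.0, 0.0, 0.0, 1.0]]}
wrist {'mtx': [[356.864, 0.0, 283.313], [0.0, 356.864, 209.618], [0.0, 0.0, 1.0]], 'tool_from_camera': [[0.001, -0.945, -0.327, 0.085], [1.0, 0.001, -0.0, -0.0], [0.001, -0.327, 0.945, -0.142], [0.0, 0.0, 0.0, 1.0]]}
```

View pics/scene0.png

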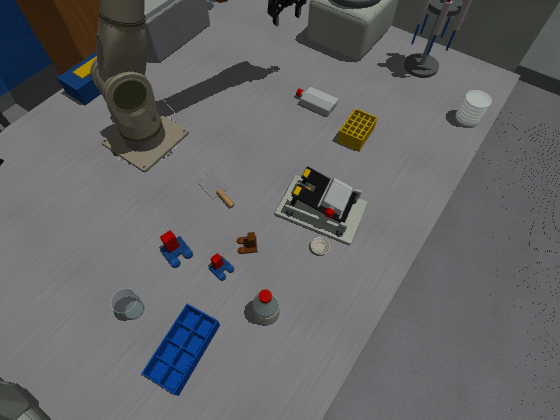

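View pics/side0.png

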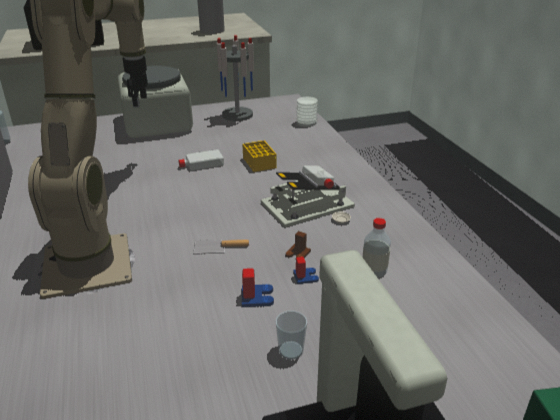

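Candidates for the key in the scene picture are the large blue and red one (172,248), the small blue and red one (220,265) and the brown one (248,243). By the description it is the small one at (220,265), which is (302,270) in the side picture. The stand is at (325,205).

Run:
```python
import cv2,numpy as np
def crop(n,x,y,w,h,s): return cv2.resize(cv2.imread(f"pics/{n}0.png")[y:y+h,x:x+w],None,fx=s,fy=s,interpolation=cv2.INTER_CUBIC)
def grid(im,x,y,s,st=10):
    for i in range(0,im.shape[1],st*s): cv2.putText(im,str(x+i//s),(i,10),0,.35,(0,255,255));im[::4,i]=(0,255,255)
    for i in range(0,im.shape[0],st*s): cv2.putText(im,str(y+i//s),(0,i+10),0,.35,(0,255,255));im[i,::4]=(0,255,255)
    return im
a=grid(crop("scene",200,230,80,60,10),200,230,10)
cv2.imwrite("pics/k1.png",a)
a=grid(crop("scene",270,160,100,85,8),270,160,8)[:600]
cv2.imwrite("pics/s1.png",a)
```

```text
(no output)
```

View pics/k1.png

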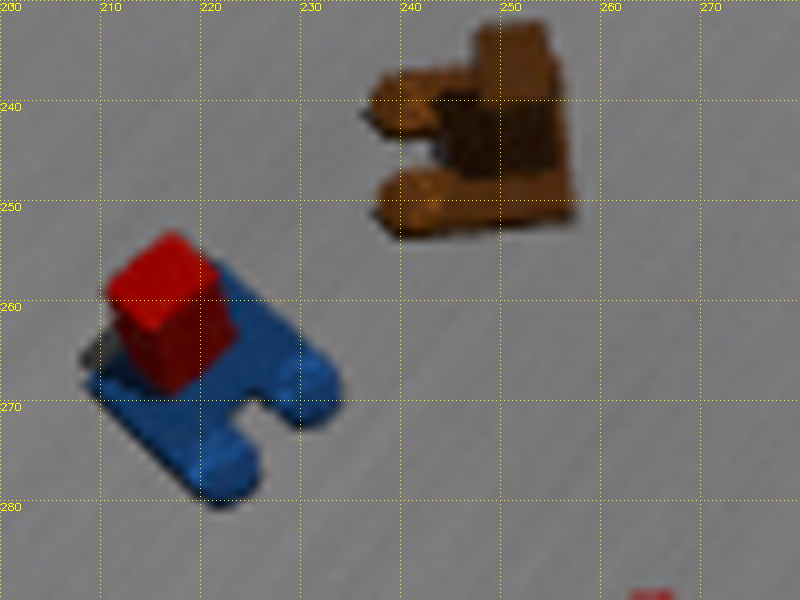

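View pics/s1.png

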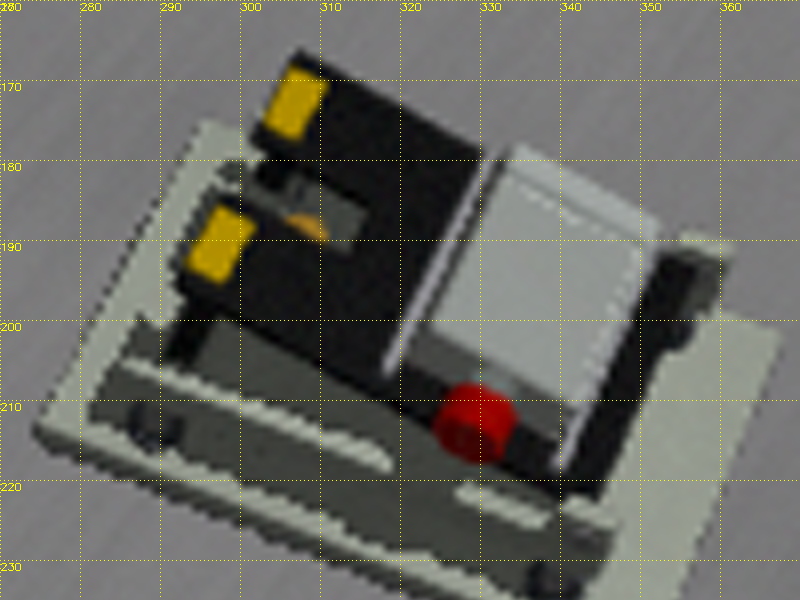

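The red-and-blue key without brown is confirmed. The handle top centre is at (216.4,258.1) and the prong tips at (232,270) and (223.5,277.5). The stand's slab corners are near (273.5,213), (295,175), (367,201) and (350,242).

```bash
cat > h.py <<'E'
from workcell import *
import numpy as np,cv2
from scipy.spatial.transform import Rotation as R
def pw(E,K,uv,z):
    uv=np.atleast_2d(uv).astype(float);Ri=E[:3,:3].T;c=-Ri@E[:3,3]
    d=(Ri@np.linalg.inv(K)@np.c_[uv,np.ones(len(uv))].T).T
    return c+d*((z-c[2])/d[:,2])[:,None]
def fix(n,uv,z):
    p=camera_params(n);return pw(np.array(p["extrinsics"]),np.array(p["mtx"]),uv,z)
def wristE(o):
    p=camera_params("wrist");T=np.eye(4);T[:3,:3]=R.from_quat(o["ee_rot"]).as_matrix();T[:3,3]=o["position"]
    return np.linalg.inv(T@np.array(p["tool_from_camera"])),np.array(p["mtx"])
E
python3 - <<'E'
from h import *
np.set_printoptions(precision=4,suppress=True)
print(fix("scene",[(216.4,258.1)],.06),fix("scene",[(217.5,253),(222,257.5),(215.5,263),(210.5,259)],.06),fix("scene",[(230.5,268),(222.5,276)],.008))
print(fix("scene",[(273.5,213),(295,175),(367,201),(350,242)],.015))
print(fix("scene",[(248,243),(172,248),(320,245),(265,300)],.0))
print(R.from_quat(get_obs()["ee_rot"]).as_matrix())
E
```

```text
[[ 0.5556 -0.2327  0.06  ]] [[ 0.5478 -0.2187  0.06  ]
 [ 0.5674 -0.2219  0.06  ]
 [ 0.5633 -0.2457  0.06  ]
 [ 0.5436 -0.2448  0.06  ]] [[ 0.5898 -0.2194  0.008 ]
 [ 0.5867 -0.2526  0.008 ]]
[[0.5848 0.0053 0.015 ]
 [0.556  0.1696 0.015 ]
 [0.8058 0.2201 0.015 ]
 [0.8355 0.0589 0.015 ]]
[[ 0.5786 -0.1214  0.    ]
 [ 0.3982 -0.2724  0.    ]
 [ 0.7638  0.0036  0.    ]
 [ 0.7293 -0.2351  0.    ]]
[[-0.9321  0.3623 -0.0003]
 [ 0.3623  0.9321 -0.001 ]
 [-0.     -0.0011 -1.    ]]
```

Request:
step_arm --commands '[85,0.62,-0.82,0.03,0,0,-0.317,85,0.62,-0.82,0.03,0,0,-0.317,85,0.62,-0.82,0.03,0,0,-0.317,85,0.62,-0.82,0.03,0,0,-0.317,85,0.62,-0.82,0.03,0,0,-0.317,85,0.62,-0.82,0.03,0,0,-0.317,85,0.62,-0.82,0.03,0,0,-0.317,85,0.62,-0.82,0.03,0,0,-0.317,85,0.62,-0.82,0.03,0,0,-0.317,85,0.62,-0.82,0.03,0,0,-0.317]' --squeeze 100

```text
clock: 1.4
position: [0.5994, 0.0884, 0.2494]
ee_rot: [0.632, 0.775, -0.0, 0.0]
ft_force: [-0.8, 0.3, 0.9]
grip_width: 0.993
grasp_force: 0.0
```

Run:
```python
from h import *
np.set_printoptions(precision=4,suppress=True)
o=get_obs();E,K=wristE(o);np.savez("w1",E=E,K=K);print(o["clock"],o["position"],o["ee_rot"],o["joint_pos"])
im=camera("wrist");cv2.imwrite("pics/w1.png",cv2.resize(im[:,:,::-1],(800,600),interpolation=cv2.INTER_CUBIC))
cv2.imwrite("pics/w1raw.png",im[:,:,::-1])
```

```text
1.4 [0.5994 0.0884 0.2494] [ 0.6316  0.7753 -0.      0.0001] [-0.5773  0.2905  0.4429  1.5108 -0.1254  1.3684  0.0781]
```

View pics/w1.png

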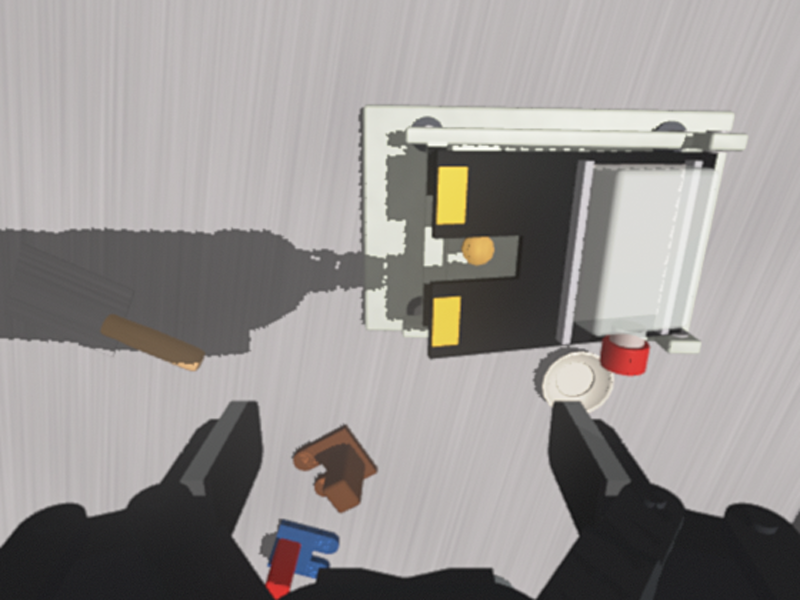

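The wrist picture shows the slab's corners at (363,107), (733,113) and (364,328), the brass head at (478,250) and the yellow patches at (452,195) and (446,321).

Run:
```python
from h import *
np.set_printoptions(precision=4,suppress=True)
d=np.load("w1.npz");E,K=d["E"],d["K"];s=.7
P=pw(E,K,np.array([(363,107),(733,113),(364,328)])*s-0.15,.015);print(P)
a=P[1]-P[0];b=P[0]-P[2]
print(np.linalg.norm(a),np.linalg.norm(b),np.degrees(np.arctan2(a[1],a[0])),np.degrees(np.arctan2(-b[0],b[1])))
for an in (np.arctan2(a[1],a[0]),np.arctan2(-b[0],b[1])):
    x=np.array([np.cos(an),np.sin(an)]);y=np.array([-x[1],x[0]])
    print("post",P[0,:2]+76*.001*x-.085*y, P[2,:2]+.076*x+.085*y)
for u in (0,.004,.008): print(u,pw(E,K,np.array([(478,250)])*s-.15,.0825+u))
# post axis sheet: column of mask
im=cv2.imread("pics/w1raw.png");hsv=cv2.cvtColor(im,cv2.COLOR_BGR2HSV)
m=cv2.inRange(hsv,(8,90,120),(20,255,255));n,l,st,c=cv2.connectedComponentsWithStats(m)
for i in range(1,n):
    if st[i,4]>40: print(st[i],c[i])
```

```text
[[0.5516 0.1752 0.015 ]
 [0.8037 0.2235 0.015 ]
 [0.5815 0.0129 0.015 ]]
0.25669697939412905 0.16502988963019516 10.844121609029036 10.444132367125606
post [0.6422 0.106 ] [0.6402 0.1107]
post [0.6417 0.1054] [0.6408 0.1103]
0 [[0.6417 0.1072 0.0825]]
0.004 [[0.6409 0.108  0.0865]]
0.008 [[0.6402 0.1088 0.0905]]
[323 166  23  20 371] [334.2992 174.6307]
[121 253  19   6  69] [131.2609 255.1449]
[206 301  57  34 431] [229.1137 316.6891]
[221 335   6  12  44] [223.3864 340.2273]
[228 338  23  20 266] [239.0451 347.9173]
```

Request:
step_arm --commands '[85,-0.072,-0.536,-0.149,0,0,-0.095,85,-0.072,-0.536,-0.149,0,0,-0.095,85,-0.072,-0.536,-0.149,0,0,-0.095,85,-0.072,-0.536,-0.149,0,0,-0.095,85,-0.072,-0.536,-0.149,0,0,-0.095,85,-0.072,-0.536,-0.149,0,0,-0.095,85,-0.072,-0.536,-0.149,0,0,-0.095,85,-0.072,-0.536,-0.149,0,0,-0.095,85,-0.072,-0.536,-0.149,0,0,-0.095,85,-0.072,-0.536,-0.149,0,0,-0.095]'

```text
clock: 2.7
position: [0.5557, -0.23, 0.1602]
ee_rot: [0.739, 0.674, 0.0, 0.0]
ft_force: [0.2, -1.0, 0.6]
grip_width: 0.999
grasp_force: 0.0
```

Run:
```python
from h import *
np.set_printoptions(precision=4,suppress=True)
o=get_obs();E,K=wristE(o);np.savez("w2",E=E,K=K);print(o["clock"],o["position"],o["ee_rot"],o["joint_pos"])
im=camera("wrist");cv2.imwrite("pics/w2raw.png",im[:,:,::-1])
cv2.imwrite("pics/w2.png",cv2.resize(im[:,:,::-1],(800,600),interpolation=cv2.INTER_CUBIC))
```

```text
2.7 [ 0.5557 -0.23    0.1602] [0.7391 0.6736 0.0003 0.0001] [-0.1784  0.3682  0.62    1.648  -0.2269  1.1979  0.4002]
```

View pics/w2.png

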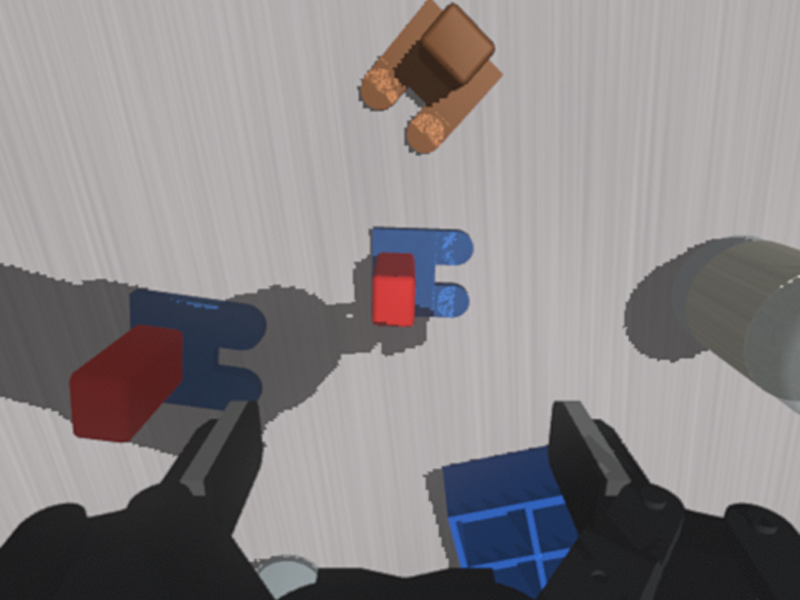

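The key sits at handle top centre (393,297), slot end (435,273), prong tips (473,247) and (469,301), and foot corner (372,228). The bottle is at the right, clear of the fingers.

Run:
```python
from h import *
np.set_printoptions(precision=4,suppress=True)
d=np.load("w2.npz");E,K=d["E"],d["K"];f=lambda uv,z:pw(E,K,np.array(uv)*.7-.15,z)
H=f([(374,271),(414,271),(412,325),(374,323)],.06);print(H,H.mean(0))
F=f([(435,273),(473,247),(469,301),(372,228),(460,231)],.008);print(F)
m=(F[1]+F[2])/2;t=F[1]-F[2];an=np.arctan2(-t[0],t[1]);e=F[4]-F[3]
print(np.degrees(an),np.degrees(np.arctan2(e[1],e[0])),np.linalg.norm(t))
for a in (an,np.radians(-5),np.radians(-3)):
    x=np.array([np.cos(a),np.sin(a)]);y=np.array([-x[1],x[0]])
    print("handle from tips",m[:2]-.046*x,"slot",F[0,:2]-.024*x,"corner",F[3,:2]+.014*x-.027*y)
```

```text
[[ 0.5418 -0.2134  0.06  ]
 [ 0.5615 -0.2152  0.06  ]
 [ 0.558  -0.2438  0.06  ]
 [ 0.5387 -0.2409  0.06  ]] [ 0.55   -0.2283  0.06  ]
[[ 0.5736 -0.2325  0.008 ]
 [ 0.5971 -0.2186  0.008 ]
 [ 0.593  -0.2522  0.008 ]
 [ 0.5389 -0.2019  0.008 ]
 [ 0.59   -0.2084  0.008 ]]
-6.904726030399364 -7.234437994972713 0.03379879436585999
handle from tips [ 0.5494 -0.2299] slot [ 0.5497 -0.2296] corner [ 0.5496 -0.2304]
handle from tips [ 0.5492 -0.2314] slot [ 0.5496 -0.2304] corner [ 0.5505 -0.23  ]
handle from tips [ 0.5491 -0.233 ] slot [ 0.5496 -0.2312] corner [ 0.5515 -0.2296]
```

Request:
step_arm --commands '[85,-0.0095,0.0005,-0.1,0,0,-0.009,85,-0.0095,0.0005,-0.15,0,0,-0.009,85,-0.0095,0.0005,-0.2,0,0,-0.009,85,-0.0095,0.0005,-0.225,0,0,-0.009,85,-0.0095,0.0005,-0.225,0,0,-0.009,85,-0.0095,0.0005,-0.225,0,0,-0.009,0,-0.0095,0.0005,-0.225,0,0,-0.009,0,-0.0095,0.0005,-0.225,0,0,-0.009,0,-0.0095,0.0005,-0.225,0,0,-0.009,0,-0.0095,0.0005,-0.225,0,0,-0.009]' --squeeze 100

```text
clock: 4.0
position: [0.5499, -0.2309, 0.0254]
ee_rot: [0.749, 0.662, 0.0, 0.0]
ft_force: [-0.4, -0.9, -0.4]
grip_width: 0.246
grasp_force: 97.6
```

Request:
step_arm --commands '[0,0,0,0.05,0,0,0,0,0,0,0.13,0,0,0,0,0,0,0.2,0,0,0,0,0.005,0.1,0.242,0,0,0.02,0,0.01,0.2,0.242,0,0,0.04,0,0.015,0.3,0.242,0,0,0.06,0,0.02,0.4,0.242,0,0,0.08,0,0.028,0.48,0.242,0,0,0.098,0,0.028,0.542,0.242,0,0,0.098,0,0.028,0.542,0.242,0,0,0.098]' --squeeze 110

```text
clock: 5.25
position: [0.5658, 0.0983, 0.1697]
ee_rot: [0.637, 0.771, 0.0, -0.001]
ft_force: [0.1, -0.7, -0.4]
grip_width: 0.241
grasp_force: 107.9
```

Run:
```python
from h import *
np.set_printoptions(precision=4,suppress=True)
o=get_obs();E,K=wristE(o);np.savez("w3",E=E,K=K);print(o["clock"],o["position"],o["ee_rot"],o["joint_pos"],o["grip_width"])
im=camera("wrist");cv2.imwrite("pics/w3raw.png",im[:,:,::-1])
c=im[60:270,200:480,::-1];cv2.imwrite("pics/w3.png",cv2.resize(c,(784,588),interpolation=cv2.INTER_CUBIC))
```

```text
5.25 [0.5658 0.0983 0.1697] [ 0.6366  0.7712  0.0001 -0.0006] [-0.6166  0.2722  0.4332  1.7016 -0.1228  1.195   0.0385] 0.2405351681386881
```

View pics/w3.png

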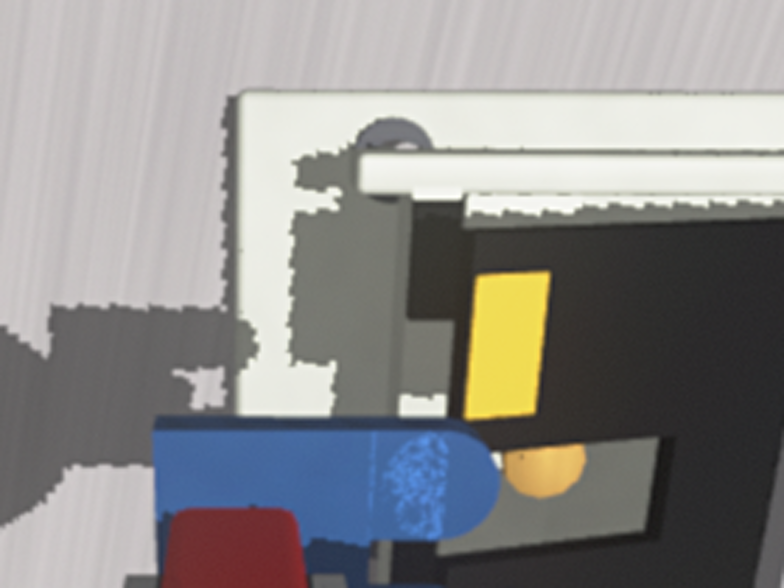

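The crop (scale 2.8, offset 200,60) shows the key held level. The left prong tip ends at (501,480), with its outer edge at row 418 and its slot edge at row 542. The head centre is at (545,460) and the slab corner at (240,91).

Run:
```python
from h import *
np.set_printoptions(precision=4,suppress=True)
d=np.load("w3.npz");E,K=d["E"],d["K"];f=lambda uv,z:pw(E,K,(np.array(uv)+.5)/2.8-.5+np.array([200,60]),z)
T=np.array([.5658,.0983])
a0=np.arctan2(1-2*.6366**2,2*.6366*.7712);print("tool yaw",np.degrees(a0))
k=f([(501,480),(440,430),(430,541),(160,430)],.1527);print(k)
e=k[1]-k[3];print("key edge yaw",np.degrees(np.arctan2(e[1],e[0])))
x=np.array([np.cos(a0),np.sin(a0)]);y=np.array([-x[1],x[0]])
for p in k: print("in key from TCP",(p[:2]-T)@x,(p[:2]-T)@y)
for u in (0,.004,.008):
    h=f([(545,460)],.0825+u)[0];print(u,h,"rel",(h[:2]-T)@x,(h[:2]-T)@y)
S=f([(240,91),(784,91),(240,410)],.015);print(S);a=S[1]-S[0];b=S[0]-S[2]
print(np.degrees(np.arctan2(a[1],a[0])),np.degrees(np.arctan2(-b[0],b[1])))
for an in (10.5,11.,11.5):
    an=np.radians(an);X=np.array([np.cos(an),np.sin(an)]);Y=np.array([-X[1],X[0]]);p=S[0,:2]+.076*X-.085*Y;print("post",p,(p-T)@x,(p-T)@y)
```

```text
tool yaw 10.922409852400731
[[0.6073 0.125  0.1527]
 [0.5946 0.1319 0.1527]
 [0.5982 0.1114 0.1527]
 [0.5481 0.1228 0.1527]]
key edge yaw 11.005353124437837
in key from TCP 0.045814250433539774 0.018338594734094174
in key from TCP 0.034671417397905906 0.02747831879596391
in key from TCP 0.03433086375360215 0.006702049545985364
in key from TCP -0.012779556908045766 0.0274096271427037
0 [0.6418 0.1075 0.0825] rel 0.07640071433547327 -0.00541344026153055
0.004 [0.6402 0.1087 0.0865] rel 0.07506839761510399 -0.0038485598760935246
0.008 [0.6386 0.11   0.0905] rel 0.0737360808947347 -0.002283679490656512
[[0.5519 0.177  0.015 ]
 [0.7027 0.2063 0.015 ]
 [0.5702 0.0837 0.015 ]]
10.984989453963246 11.093307869022388
post [0.6421 0.1073] 0.07661113841121195 -0.005642280872555046
post [0.6427 0.1081] 0.07735489334570753 -0.004981292912882759
post [0.6433 0.1089] 0.07809285182540002 -0.004313839717768577
```

Request:
step_arm --commands '[0,0.0206,-0.0053,0,0,0,0,0,0.0206,-0.0053,0,0,0,0,0,0.0206,-0.0053,-0.015,0,0,0,0,0.0206,-0.0053,-0.015,0,0,0,0,0.0206,-0.0053,-0.025,0,0,0,0,0.0206,-0.0053,-0.025,0,0,0,0,0.0206,-0.0053,-0.025,0,0,0,0,0.0206,-0.0053,-0.025,0,0,0,0,0.0206,-0.0053,-0.025,0,0,0,0,0.0206,-0.0053,-0.025,0,0,0]'

```text
clock: 6.55
position: [0.5787, 0.0913, 0.1552]
ee_rot: [0.639, 0.77, 0.0, 0.0]
ft_force: [-0.1, 0.1, -0.1]
grip_width: 0.242
grasp_force: 107.9
```

```bash
cat > rel.py <<'E'
from h import *
np.set_printoptions(precision=4,suppress=True)
o=get_obs();t=R.from_quat(o["ee_rot"]).as_matrix();yaw=np.degrees(np.arctan2(t[1,1],t[0,1]))
an=np.radians(11.);X=np.array([np.cos(an),np.sin(an)]);Y=np.array([-X[1],X[0]])
T0=np.array([.5658,.0983]);post=T0+.0765*X-.0052*Y
d=o["position"][:2]-post;print("t",o["clock"],"pos",o["position"],"post-frame mm",1e3*(d@X),1e3*(d@Y),"key y",1e3*(d@Y)+.35,"under mm",1e3*(o["position"][2]-.0254),"yaw",yaw,"zax",t[:,2],"F",o["ft_force"],"M",o["torque"],o["grip_width"])
E
python3 rel.py
```

```text
t 6.55 pos [0.5787 0.0913 0.1552] post-frame mm -65.13643588707772 -4.134729273956133 key y -3.7847292739561333 under mm 129.79178938891155 yaw 10.619614758538194 zax [ 0.0001  0.0001 -1.    ] F [-0.1222  0.0782 -0.1178] M [-0.0402  0.0418  0.0206] 0.24172617376045044
```

Request:
step_arm --commands '[0,-0.0012,0.0062,0,0,0,0.002,0,-0.0012,0.0062,0,0,0,0.002,0,-0.0012,0.0062,0,0,0,0.002,0,-0.0012,0.0062,-0.004,0,0,0.002,0,-0.0012,0.0062,-0.008,0,0,0.002,0,-0.0012,0.0062,-0.012,0,0,0.002,0,-0.0012,0.0062,-0.016,0,0,0.002,0,-0.0012,0.0062,-0.02,0,0,0.002,0,-0.0012,0.0062,-0.02,0,0,0.002,0,-0.0012,0.0062,-0.02,0,0,0.002]'

```text
clock: 7.8
position: [0.5781, 0.0949, 0.1432]
ee_rot: [0.636, 0.771, 0.0, 0.0]
ft_force: [-0.1, -0.7, -1.1]
grip_width: 0.241
grasp_force: 107.9
```

```bash
python3 rel.py
python3 - <<'E'
from h import *
o=get_obs();E,K=wristE(o);np.savez("w4",E=E,K=K,p=o["position"])
im=camera("wrist");cv2.imwrite("pics/w4raw.png",im[:,:,::-1])
c=im[120:310,220:470,::-1];cv2.imwrite("pics/w4.png",cv2.resize(c,(750,570),interpolation=cv2.INTER_CUBIC))
E
```

```text
t 7.8 pos [0.5781 0.0949 0.1432] post-frame mm -65.10779923714041 -0.4272112992376776 key y -0.07721129923767761 under mm 117.80110132882132 yaw 10.97328393651983 zax [ 0.0002  0.     -1.    ] F [-0.1251 -0.7437 -1.144 ] M [ 0.0333  0.016  -0.0738] 0.24146902010030435
```

View pics/w4.png

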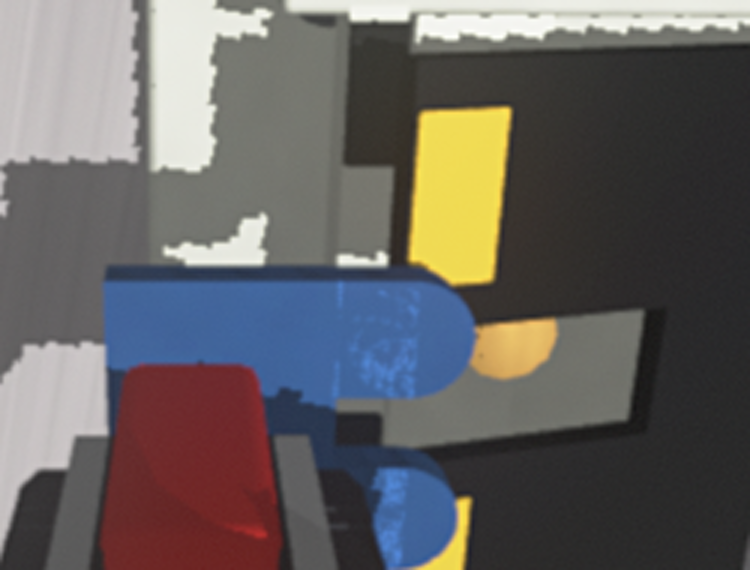

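The head is partly hidden behind the left prong, with its right edge at column 557, bottom at row 380 and centre near (513,337). The left prong tip is at (475,340), its slot edge at row 399 and its outer edge at row 281.

Run:
```python
from h import *
np.set_printoptions(precision=4,suppress=True)
d=np.load("w4.npz");E,K,P=d["E"],d["K"],d["p"];f=lambda uv,z:pw(E,K,(np.array(uv)+.5)/3-.5+np.array([220,120]),z)
an=np.radians(11);X=np.array([np.cos(an),np.sin(an)]);Y=np.array([-X[1],X[0]]);T=P[:2]
q=lambda p:(1e3*np.array([(p[:2]-T)@X,(p[:2]-T)@Y]))
for p in f([(475,340),(380,281),(380,399),(395,469)],P[2]-.0254+.008): print("key",q(p))
for u in (0,.002,.004,.006,.008):
    h=f([(513,337)],.0825+u)[0]
    r=f([(557,335)],.0825+u)[0];b=f([(505,380)],.0825+u)[0]
    print(u,h,q(h),"right",q(r)-[10,0],"bot",q(b)+[0,10])
```

```text
key [45.7929 17.0788]
key [29.84   27.2058]
key [31.0479  6.5296]
key [34.3451 -6.534 ]
0 [0.6429 0.107  0.0825] [65.9816 -0.5333] right [64.9644 -0.0842] bot [65.2767 -0.2251]
0.002 [0.6421 0.1077 0.0845] [65.3306  0.3046] right [64.2248  0.7493] bot [64.6325  0.7082]
0.004 [0.6413 0.1084 0.0865] [64.6795  1.1425] right [63.4853  1.5827] bot [63.9883  1.6415]
0.006 [0.6405 0.1091 0.0885] [64.0284  1.9804] right [62.7457  2.4162] bot [63.3442  2.5748]
0.008 [0.6397 0.1098 0.0905] [63.3773  2.8182] right [62.0062  3.2496] bot [62.7     3.5081]
```

Request:
step_arm --commands '[0,0,0,-0.004,0,0,0,0,0,0,-0.008,0,0,0,0,0,0,-0.012,0,0,0,0,0,0,-0.016,0,0,0,0,0,0,-0.02,0,0,0,0,0,0,-0.024,0,0,0,0,0,0,-0.028,0,0,0,0,0,0,-0.03,0,0,0,0,0,0,-0.03,0,0,0,0,0,0,-0.03,0,0,0]'

```text
clock: 9.1
position: [0.5776, 0.0949, 0.1254]
ee_rot: [0.636, 0.771, -0.0, -0.0]
ft_force: [-4.1, 0.0, 5.3]
grip_width: 0.241
grasp_force: 108.7
```

```bash
python3 rel.py
```

```text
t 9.1 pos [0.5776 0.0949 0.1254] post-frame mm -65.53040109664224 -0.4023562249372435 key y -0.05235622493724351 under mm 99.97966962102775 yaw 10.969052051718357 zax [-0.0007  0.0001 -1.    ] F [-4.1383  0.0051  5.3152] M [-0.1712  0.8869  0.0241] 0.24126357649143834
```

Request:
step_arm --commands '[0,0,0,-0.005,0,0,0,0,0,0,-0.01,0,0,0,0,0,0,-0.015,0,0,0,0,0,0,-0.02,0,0,0,0,0,0,-0.025,0,0,0,0,0,0,-0.03,0,0,0,0,0,0,-0.034,0,0,0,0,0,0,-0.037,0,0,0,0,0,0,-0.037,0,0,0,0,0,0,-0.037,0,0,0]'

```text
clock: 10.35
position: [0.5776, 0.0949, 0.1032]
ee_rot: [0.636, 0.771, -0.0, -0.0]
ft_force: [-5.3, -0.7, 6.3]
grip_width: 0.244
grasp_force: 108.7
```

```bash
python3 rel.py
```

```text
t 10.35 pos [0.5776 0.0949 0.1032] post-frame mm -65.56997216350535 -0.4188099514419138 key y -0.06880995144191382 under mm 77.75836099327688 yaw 10.967737119109847 zax [-0.0008  0.0001 -1.    ] F [-5.2889 -0.7353  6.3308] M [-0.1895  0.9379  0.0412] 0.24373146929600217
```

Request:
step_arm --commands '[0,0,0,-0.001,0,0,0,0,0,0,-0.002,0,0,0,0,0,0,-0.003,0,0,0,0,0,0,-0.004,0,0,0,0,0,0,-0.005,0,0,0,0,0,0,-0.006,0,0,0,0,0,0,-0.006,0,0,0,0,0,0,-0.006,0,0,0,0,0,0,-0.006,0,0,0,0,0,0,-0.006,0,0,0]'

```text
clock: 11.6
position: [0.5776, 0.0949, 0.0996]
ee_rot: [0.636, 0.771, -0.0, -0.0]
ft_force: [-4.8, -0.5, 6.7]
grip_width: 0.24
grasp_force: 108.7
```

Request:
step_arm --commands '[0,0,0,-0.0005,0,0,0,0,0,0,-0.001,0,0,0,0,0,0,-0.0015,0,0,0,0,0,0,-0.002,0,0,0,0,0,0,-0.0025,0,0,0,0,0,0,-0.0025,0,0,0,0,0,0,-0.0025,0,0,0,0,0,0,-0.0025,0,0,0,0,0,0,-0.0025,0,0,0,0,0,0,-0.0025,0,0,0]'

```text
clock: 12.85
position: [0.5776, 0.0949, 0.0981]
ee_rot: [0.636, 0.771, -0.0, -0.0]
ft_force: [-4.0, -0.1, 6.2]
grip_width: 0.246
grasp_force: 108.7
```

Request:
step_arm --commands '[0,0,0,-0.0004,0,0,0,0,0,0,-0.0008,0,0,0,0,0,0,-0.0012,0,0,0,0,0,0,-0.0016,0,0,0,0,0,0,-0.0018,0,0,0,0,0,0,-0.0018,0,0,0,0,0,0,-0.0018,0,0,0,0,0,0,-0.0018,0,0,0,0,0,0,-0.0018,0,0,0,0,0,0,-0.0018,0,0,0]'

```text
clock: 14.1
position: [0.5776, 0.0948, 0.097]
ee_rot: [0.636, 0.771, -0.0, -0.0]
ft_force: [-5.5, -0.1, 5.9]
grip_width: 0.241
grasp_force: 108.7
```

Request:
step_arm --commands '[0,0,0,-0.0004,0,0,0,0,0,0,-0.0008,0,0,0,0,0,0,-0.0012,0,0,0,0,0,0,-0.0016,0,0,0,0,0,0,-0.0018,0,0,0,0,0,0,-0.0018,0,0,0,0,0,0,-0.0018,0,0,0,0,0,0,-0.0018,0,0,0,0,0,0,-0.0018,0,0,0,0,0,0,-0.0018,0,0,0]'

```text
clock: 15.35
position: [0.5776, 0.0949, 0.0959]
ee_rot: [0.636, 0.771, -0.0, -0.0]
ft_force: [-4.7, -0.5, 5.5]
grip_width: 0.245
grasp_force: 108.7
```

Request:
step_arm --commands '[0,0,0,-0.0004,0,0,0,0,0,0,-0.0008,0,0,0,0,0,0,-0.0012,0,0,0,0,0,0,-0.0016,0,0,0,0,0,0,-0.0018,0,0,0,0,0,0,-0.0018,0,0,0,0,0,0,-0.0018,0,0,0,0,0,0,-0.0018,0,0,0,0,0,0,-0.0018,0,0,0,0,0,0,-0.0018,0,0,0]'

```text
clock: 16.6
position: [0.5776, 0.0948, 0.0948]
ee_rot: [0.636, 0.771, -0.0, -0.0]
ft_force: [-4.6, -0.8, 6.0]
grip_width: 0.248
grasp_force: 108.7
```

```bash
python3 rel.py
```

```text
t 16.6 pos [0.5776 0.0948 0.0948] post-frame mm -65.6203964634245 -0.4446922915492566 key y -0.09469229154925662 under mm 69.43701966087484 yaw 10.97056041202646 zax [-0.0009  0.0001 -1.    ] F [-4.5672 -0.8099  6.0116] M [-0.1736  0.9613  0.0755] 0.24810869143749928
```

Request:
step_arm --commands '[0,0,0,-0.0004,0,0,0,0,0,0,-0.0008,0,0,0,0,0,0,-0.0012,0,0,0,0,0,0,-0.0016,0,0,0,0,0,0,-0.0018,0,0,0,0,0,0,-0.0018,0,0,0,0,0,0,-0.0018,0,0,0,0,0,0,-0.0018,0,0,0,0,0,0,-0.0018,0,0,0,0,0,0,-0.0018,0,0,0]'

```text
clock: 17.85
position: [0.5775, 0.0949, 0.0945]
ee_rot: [0.636, 0.771, -0.0, -0.001]
ft_force: [-9.3, -2.3, 13.6]
grip_width: 0.243
grasp_force: 110.1
```

Request:
step_arm --commands '[0,0,0,-0.0004,0,0,0,0,0,0,-0.0008,0,0,0,0,0,0,-0.0012,0,0,0,0,0,0,-0.0016,0,0,0,0,0,0,-0.0018,0,0,0,0,0,0,-0.0018,0,0,0,0,0,0,-0.0018,0,0,0,0,0,0,-0.0018,0,0,0,0,0,0,-0.0018,0,0,0,0,0,0,-0.0018,0,0,0]'

```text
clock: 19.1
position: [0.5775, 0.0948, 0.0942]
ee_rot: [0.636, 0.771, 0.0, -0.001]
ft_force: [-13.4, -2.0, 21.6]
grip_width: 0.244
grasp_force: 111.3
```

The stop is at TCP z ≈ 94.6 mm, which gives u ≈ 4 mm. I'll ease to about 13 N and slide forward.

Request:
step_arm --commands '[0,0,0,0.001,0,0,0,0,0,0,0.002,0,0,0,0,0.002,0.001,0.002,0,0,0,0,0.004,0.002,0.002,0,0,0,0,0.007,0.003,0.002,0,0,0,0,0.01,0.004,0.002,0,0,0,0,0.013,0.0045,0.002,0,0,0,0,0.014,0.0048,0.002,0,0,0,0,0.014,0.0048,0.002,0,0,0,0,0.014,0.0048,0.002,0,0,0]'

```text
clock: 20.35
position: [0.5858, 0.0974, 0.0945]
ee_rot: [0.636, 0.771, -0.0, -0.001]
ft_force: [-9.9, -2.6, 14.1]
grip_width: 0.238
grasp_force: 109.7
```

```bash
python3 rel.py
python3 - <<'E'
from h import *
o=get_obs();E,K=wristE(o);np.savez("w5",E=E,K=K,p=o["position"])
im=camera("wrist");cv2.imwrite("pics/w5raw.png",im[:,:,::-1])
c=im[120:310,220:470,::-1];cv2.imwrite("pics/w5.png",cv2.resize(c,(750,570),interpolation=cv2.INTER_CUBIC))
E
```

```text
t 20.35 pos [0.5858 0.0974 0.0945] post-frame mm -57.02285356362044 0.507936027854027 key y 0.857936027854027 under mm 69.11691233998208 yaw 10.948550663420416 zax [-0.0013  0.0001 -1.    ] F [-9.9411 -2.5537 14.1424] M [-0.48    1.8379 -0.0247] 0.23831131854014564
```

View pics/w5.png

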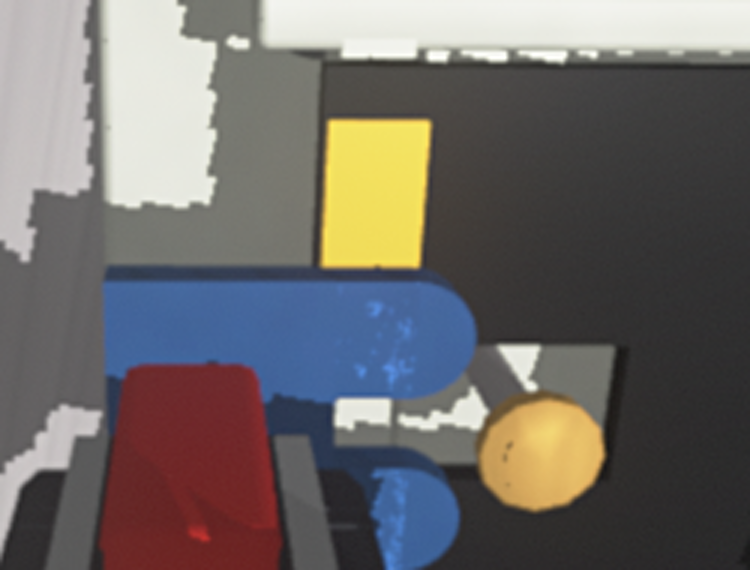

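The plate looks level. The head is fully visible with centre (541,451) and diameter about 126 px. The slot edges are at rows 399 and about 468, and the left prong tip is at (477,340).

Run:
```python
from h import *
np.set_printoptions(precision=4,suppress=True)
d=np.load("w5.npz");E,K,P=d["E"],d["K"],d["p"];f=lambda uv,z:pw(E,K,(np.array(uv)+.5)/3-.5+np.array([220,120]),z)
an=np.radians(11);X=np.array([np.cos(an),np.sin(an)]);Y=np.array([-X[1],X[0]]);T=P[:2]
q=lambda p:(1e3*np.array([(p[:2]-T)@X,(p[:2]-T)@Y]))
for p in f([(477,340),(380,281),(380,398),(395,469)],P[2]-.0254+.008): print("key",q(p))
for u in (0.003,.004,.005): print(u,q(f([(541,451)],.0825+u)[0]))
print("diam",q(f([(605,451)],.0865)[0])-q(f([(477.5,451)],.0865)[0]))
```

```text
key [46.0812 17.0901]
key [29.8204 27.2105]
key [31.0069  6.7244]
key [34.3062 -6.5141]
0.003 [55.5146  1.5205]
0.004 [55.1487  2.0685]
0.005 [54.7828  2.6164]
diam [20.1257  0.019 ]
```

Request:
step_arm --commands '[0,0.001,0.001,0,0,0,0,0,0.002,0.002,0,0,0,0,0,0.003,0.003,0,0,0,0,0,0.0044,0.0037,0,0,0,0,0,0.0044,0.0037,0,0,0,0,0,0.008,0.0044,0,0,0,0,0,0.012,0.0052,0,0,0,0,0,0.016,0.006,0,0,0,0,0,0.019,0.0066,0,0,0,0,0,0.019,0.0066,0,0,0,0]'

```text
clock: 21.65
position: [0.5974, 0.1015, 0.0946]
ee_rot: [0.636, 0.771, -0.0, -0.0]
ft_force: [-8.9, -2.7, 13.9]
grip_width: 0.24
grasp_force: 109.8
```

```bash
python3 rel.py
```

```text
t 21.65 pos [0.5974 0.1015 0.0946] post-frame mm -44.87305331534099 2.3131533836056164 key y 2.6631533836056165 under mm 69.18689771293029 yaw 10.95860411322838 zax [-0.001   0.0002 -1.    ] F [-8.9251 -2.6656 13.9163] M [-0.3782  1.6925  0.0019] 0.2399474992596061
```

Request:
step_arm --commands '[0,0.003,0.0006,0,0,0,0,0,0.006,0.0012,0,0,0,0,0,0.009,0.0018,0,0,0,0,0,0.012,0.0023,0,0,0,0,0,0.015,0.0029,0,0,0,0,0,0.018,0.0035,0,0,0,0,0,0.018,0.0035,0,0,0,0,0,0.018,0.0035,0,0,0,0,0,0.018,0.0035,0,0,0,0,0,0.018,0.0035,0,0,0,0]'

```text
clock: 22.9
position: [0.6082, 0.1037, 0.0946]
ee_rot: [0.636, 0.771, -0.0, -0.0]
ft_force: [-8.4, -1.5, 12.4]
grip_width: 0.245
grasp_force: 109.8
```

Request:
step_arm --commands '[0,0.001,0.0002,0,0,0,0,0,0.002,0.0004,0,0,0,0,0,0.003,0.0006,0,0,0,0,0,0.004,0.0008,0,0,0,0,0,0.004,0.0008,0,0,0,0,0,0.004,0.0008,0,0,0,0,0,0.004,0.0008,0,0,0,0,0,0.004,0.0008,0,0,0,0,0,0.004,0.0008,0,0,0,0,0,0.004,0.0008,0,0,0,0]'

```text
clock: 24.15
position: [0.6104, 0.1041, 0.0946]
ee_rot: [0.636, 0.771, -0.0, -0.001]
ft_force: [-10.2, -1.9, 14.2]
grip_width: 0.244
grasp_force: 110.0
```

```bash
python3 rel.py
```

```text
t 24.15 pos [0.6104 0.1041 0.0946] post-frame mm -31.642567894412213 2.3651250159950346 key y 2.7151250159950346 under mm 69.20916679870007 yaw 10.95924680389162 zax [-0.0013  0.0002 -1.    ] F [-10.167   -1.8623  14.2423] M [-0.4557  1.9974  0.0299] 0.2442025316799279
```

Request:
step_arm --commands '[0,0.0005,0.0001,0,0,0,0,0,0.001,0.0002,0,0,0,0,0,0.0015,0.0003,0,0,0,0,0,0.002,0.0004,0,0,0,0,0,0.002,0.0004,0,0,0,0,0,0.002,0.0004,0,0,0,0,0,0.002,0.0004,0,0,0,0,0,0.002,0.0004,0,0,0,0,0,0.002,0.0004,0,0,0,0,0,0.002,0.0004,0,0,0,0]'

```text
clock: 25.4
position: [0.6114, 0.1043, 0.0946]
ee_rot: [0.636, 0.771, -0.0, -0.001]
ft_force: [-11.1, -1.5, 13.7]
grip_width: 0.246
grasp_force: 110.0
```

Request:
step_arm --commands '[0,0.0005,0.0001,0,0,0,0,0,0.001,0.0002,0,0,0,0,0,0.0015,0.0003,0,0,0,0,0,0.0015,0.0003,0,0,0,0,0,0.0015,0.0003,0,0,0,0,0,0.0015,0.0003,0,0,0,0,0,0.0015,0.0003,0,0,0,0,0,0.0015,0.0003,0,0,0,0,0,0.0015,0.0003,0,0,0,0,0,0.0015,0.0003,0,0,0,0]'

```text
clock: 26.65
position: [0.6123, 0.1045, 0.0946]
ee_rot: [0.636, 0.771, -0.0, -0.001]
ft_force: [-10.7, -2.7, 14.2]
grip_width: 0.247
grasp_force: 110.0
```

```bash
python3 rel.py
```

```text
t 26.65 pos [0.6123 0.1045 0.0946] post-frame mm -29.63614712291137 2.380404305626427 key y 2.730404305626427 under mm 69.21900748464957 yaw 10.960124741594246 zax [-0.0016  0.0002 -1.    ] F [-10.7356  -2.6534  14.178 ] M [-0.4045  2.1464 -0.0404] 0.2472726531288311
```

Request:
step_arm --commands '[0,0.0005,0.0001,0,0,0,0,0,0.001,0.0002,0,0,0,0,0,0.0015,0.0003,0,0,0,0,0,0.0018,0.0004,0,0,0,0,0,0.0018,0.0004,0,0,0,0,0,0.0018,0.0004,0,0,0,0,0,0.0018,0.0004,0,0,0,0,0,0.0018,0.0004,0,0,0,0,0,0.0018,0.0004,0,0,0,0,0,0.0018,0.0004,0,0,0,0]'

```text
clock: 27.9
position: [0.6134, 0.1047, 0.0946]
ee_rot: [0.636, 0.771, -0.0, -0.001]
ft_force: [-11.7, -1.4, 14.3]
grip_width: 0.243
grasp_force: 110.0
```

```bash
python3 rel.py
```

```text
t 27.9 pos [0.6134 0.1047 0.0946] post-frame mm -28.600144212447695 2.37484956465923 key y 2.72484956465923 under mm 69.21433455896874 yaw 10.95511290666055 zax [-0.0017  0.0001 -1.    ] F [-11.6847  -1.4313  14.2882] M [-0.4148  2.1624 -0.0154] 0.24333428992833486
```

Request:
step_arm --commands '[0,0.0005,0.0001,0,0,0,0,0,0.001,0.0002,0,0,0,0,0,0.0015,0.0003,0,0,0,0,0,0.0018,0.0004,0,0,0,0,0,0.0018,0.0004,0,0,0,0,0,0.0018,0.0004,0,0,0,0,0,0.0018,0.0004,0,0,0,0,0,0.0018,0.0004,0,0,0,0,0,0.0018,0.0004,0,0,0,0,0,0.0018,0.0004,0,0,0,0]'

```text
clock: 29.15
position: [0.6137, 0.1047, 0.0946]
ee_rot: [0.636, 0.771, -0.001, -0.001]
ft_force: [-15.0, -2.4, 18.9]
grip_width: 0.239
grasp_force: 110.2
```

```bash
python3 rel.py
```

```text
t 29.15 pos [0.6137 0.1047 0.0946] post-frame mm -28.22859008474869 2.3554388053650808 key y 2.705438805365081 under mm 69.23378987290421 yaw 10.948219150095134 zax [-0.0034 -0.     -1.    ] F [-15.0308  -2.3521  18.9142] M [-0.6075  3.1513 -0.0103] 0.23901854340301873
```

Request:
step_arm --commands '[0,-0.0013,-0.0003,0,0,0,0,0,-0.0013,-0.0003,0,0,0,0,0,-0.0013,-0.0003,0.001,0,0,0,0,-0.0013,-0.0003,0.002,0,0,0,0,-0.0013,-0.0003,0.003,0,0,0,0,-0.0013,-0.0003,0.004,0,0,0,0,-0.0013,-0.0003,0.005,0,0,0,0,-0.0013,-0.0003,0.005,0,0,0,0,-0.0013,-0.0003,0.005,0,0,0,0,-0.0013,-0.0003,0.005,0,0,0]'

```text
clock: 30.4
position: [0.6137, 0.1047, 0.0966]
ee_rot: [0.636, 0.771, -0.001, -0.001]
ft_force: [-5.5, -1.7, 4.5]
grip_width: 0.24
grasp_force: 108.6
```

```bash
python3 rel.py
```

```text
t 30.4 pos [0.6137 0.1047 0.0966] post-frame mm -28.206114774109135 2.355304456838964 key y 2.705304456838964 under mm 71.15399547336476 yaw 10.958441976561884 zax [-0.0017 -0.0004 -1.    ] F [-5.5407 -1.6797  4.4619] M [-0.3297  1.3779 -0.0388] 0.23966301803988685
```

Request:
step_arm --commands '[0,0,0,0.0005,0,0,0,0,0,0,0.001,0,0,0,0,0,0,0.001,0,0,0,24,0,0,0.001,0,0,0,28,0,0,0.001,0,0,0,32,0,0,0.001,0,0,0,40,0,0,0.001,0,0,0,45,0,0,0.001,0,0,0,45,0,0,0.001,0,0,0,45,0,0,0.001,0,0,0]' --squeeze 20

```text
clock: 31.65
position: [0.6145, 0.1051, 0.0972]
ee_rot: [0.636, 0.771, 0.0, 0.0]
ft_force: [-1.0, 0.2, -0.3]
grip_width: 0.531
grasp_force: 0.0
```

```bash
python3 rel.py
```

```text
t 31.65 pos [0.6145 0.1051 0.0972] post-frame mm -27.403534987647134 2.6156774581987725 key y 2.9656774581987726 under mm 71.84097583084831 yaw 10.976657216005544 zax [ 0.0001  0.     -1.    ] F [-0.9902  0.2339 -0.3263] M [-0.0493 -0.0108 -0.0071] 0.530544787454309
```

Released with no force left. I'll rise straight up and check.

Request:
step_arm --commands '[45,0,0,0.03,0,0,0,45,0,0,0.06,0,0,0,45,0,0,0.1,0,0,0,45,0,0,0.15,0,0,0,45,0,0,0.18,0,0,0,45,0,0,0.18,0,0,0,45,0,0,0.18,0,0,0,45,0,0,0.18,0,0,0,45,0,0,0.18,0,0,0,45,0,0,0.18,0,0,0]'

```text
clock: 32.9
position: [0.6144, 0.1051, 0.2049]
ee_rot: [0.636, 0.771, -0.0, -0.0]
ft_force: [-0.6, 0.4, 0.3]
grip_width: 0.53
grasp_force: 0.0
```

Run:
```python
from h import *
o=get_obs();E,K=wristE(o);np.savez("w6",E=E,K=K,p=o["position"]);print(o["clock"],o["position"])
im=camera("wrist");a=im[130:330,200:400,::-1];s=camera("side");b=s[150:225,250:360,::-1]
A=cv2.resize(a,(500,500),interpolation=cv2.INTER_CUBIC);B=cv2.resize(b,(300,205),interpolation=cv2.INTER_CUBIC)
c=np.zeros((500,800,3),np.uint8);c[:,:500]=A;c[:205,500:]=B;cv2.imwrite("pics/w6.png",c)
```

```text
32.9 [0.61435577 0.10509573 0.2048883 ]
```

View pics/w6.png

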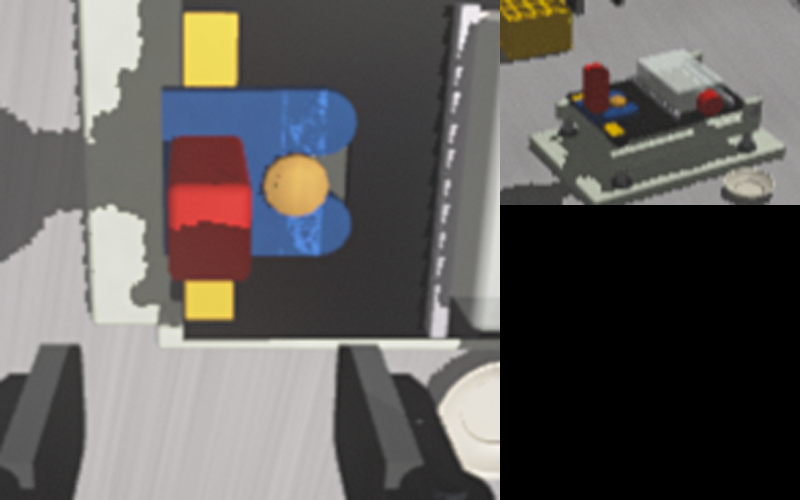

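The picture shows the fork around the post: head centre (297,185), prong tips at column 356, about 18 mm beyond, which is home. The key is upright and the plate level, so I'm handing in.

```bash
python3 -c "
from workcell import *
print(hand_in())"
```

```text
the job is handed in; nothing more can be done
None
```

The forked key is home around the brass-headed post and alone holds the plate level; the gripper is open and clear of it. I handed the job in at about 33 s, and the hand-in returned no verdict.

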